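Unclip the keeper box and put the lemon away

TASK

The lemon belongs in the metal keeper box: press the two spring tabs on the box's cover together to unclip it, lift the cover off and lay it flat, right way up, on the chopping board. Then put the lemon in the box, lowering it inside before you let go; likewise do not drop the cover. Leave the box standing where it is and the mug and the two shakers undisturbed.

Things in the scene. Friction and masses are not known exactly. Their poses are not given: they have to be found in the camera images.
- keeper: open rectangular steel box standing loose on the worktop, 0.9 kg, outer 164 (x) x 110 (y) x 70 (z) mm, walls 4 mm, floor 5 mm thick, inside 156 x 102 mm. Origin: centre of its underside, z up, x along its length. Inside the middle of each long wall, 2 mm below the rim, is a small catch ledge, 44 mm long, standing out 4 mm.
- cover: plain grey snap-fit cover, 0.2 kg, plate 168 (x) x 114 (y) x 4 mm. Origin: centre of the plate's underside, at the start on the box's rim (70 mm up); axes as the box's. A skirt reaches 13 mm below the plate (1.5 mm play in the box): laid down, the origin stands 13 mm above the surface. On top in the middle a fixed rib 62 (x) x 26 (y) x 20 mm high, a spring tab along each long side.
- tab_a (a joint): travel (m) of the spring tab on the cover's +y side: 0 out, 0.007 fully pressed towards the middle. Its bolt hooks under the box's ledge and is free from about 0.005; the cover lifts only with both tabs in. Springs back: 3 N to start, 6.5 N fully in; a pinch across both tabs holds them in and carries the cover.
- tab_b (a joint): the same for the tab on the cover's -y side, pressed towards +y.
- tab_a_face (a point): middle of the outer, ribbed face of tab_a: upright grey tab, 40 (x) x 10 (y) x 26 (z) mm, standing 5 to 31 mm above the cover's origin plane; this point is 32 mm to +y of the cover's centre and 18 mm above its origin while the tab is out. The two outer faces are 64 mm apart when out and 50 mm apart when pressed in.
- tab_b_face (a point): the same point on tab_b, on the -y side of the cover.
- board: white chopping board lying flat on the worktop, 220 (x) x 340 (y) x 10 (z) mm, 0.8 kg; origin: centre of its underside.
- lemon: lemon, 71 (x, its length) x 53 (y) x 51 (z) mm, 85 g, lying near one end of the board; may roll. Its origin is the middle of its underside as first laid.
- lemon_centre (a point): centre of the lemon.
- mug_b: spotted mug, 92 x 127 x 93 mm, behind the work, below the wall cabinets, which hang from 0.47 m above the worktop up, their fronts about 0.58 m ahead of the robot base: keep the arm clear of them; bystander. Origin: at its underside, in the middle of its outline, handle included.
- salt_mill: small glass shaker with grey cap and white filling, diameter 44, 90 mm high; bystander. Origin: middle of its foot.
- pepper_mill: the same shaker with darker filling; bystander. Origin: middle of its foot.
Things that resemble listed ones, but are neither listed nor needed, are in the scene too. Leave any brown or purple look-alike of the lemon alone.

How it is judged (in metres and radians):
On the way, in this order (a step that is already met when the one before it is completed fails the run):
1. both tabs are pressed in while the cover is still on the box (value of joint each of tab_a, tab_b above 0.0045 m and z of cover in the frame of keeper below 0.09 m), for 0.05 s.
2. the cover is lifted clear of the box (z of cover in the frame of keeper above 0.095 m), for 0.05 s.
At the end, for the whole second after the job is handed in: The cover lies flat (within 0.06 rad) and right way up at rest on the chopping board, its centre over the board; the lemon lies at rest on the floor of the box; the box stands upright within 50 mm of where it stood, and the board lies flat on the worktop (x of cover in the frame of board between -0.11 and 0.11 m and y of cover in the frame of board between -0.17 and 0.17 m and angle between cover's own z axis and vertical below 0.06 rad and contact force between cover and board above 0.5 N and linear speed of cover below 0.03 m/s and x of lemon_centre in the frame of keeper between -0.078 and 0.078 m and y of lemon_centre in the frame of keeper between -0.051 and 0.051 m and z of lemon_centre in the frame of keeper below 0.055 m and linear speed of lemon below 0.08 m/s and angle between keeper's own z axis and vertical below 0.05 rad and distance of keeper from where it was at the start of the episode below 0.05 m and angle between board's own z axis and vertical below 0.03 rad and height (world z) of board below 0.006 m); the robot touches nothing.
It fails at once if the lemon is let go over the box from too high: its centre more than 70 mm above the box's foot (z of lemon_centre in the frame of keeper above 0.07 m and horizontal distance between lemon_centre and keeper below 0.1 m and contact force between lemon and anything else below 0.01 N).
It fails at once if the cover is let go in the air, more than 50 mm above the worktop (height (world z) of cover above 0.05 m and horizontal distance between cover and keeper above 0.06 m and contact force between cover and anything else below 0.01 N).
It fails at once if the box is lifted off the worktop by more than 25 mm (height (world z) of keeper above 0.025 m).
It fails at once if the mug or a shaker is pushed by more than 25 mm or tipped (distance of any of mug_b, salt_mill, pepper_mill from where it was at the start of the episode above 0.025 m or angle between any of mug_b, salt_mill, pepper_mill's own z axis and vertical above 0.3 rad).
It also fails if it takes over 66 s, if anything falls off the work surface, if the arm or the gripper's body presses on something with over 40 N, if the wrist force passes 120 N, or if a joint passes its speed limit or range.

ROBOT

A 6-joint arm with a two-finger parallel gripper is mounted at the origin on a cart in front of the work surface, level with it; the furniture and walls round the work are solid. World frame = base frame: x ahead of the robot, y to its left, z up, the work surface at z = 0. Lengths are in mm, angles in rad, forces in N, time in s.
With the tool pointing down it reaches from about 275 to 750 mm from the base axis. Payload 10.2 kg.
Tool frame: the origin (TCP) lies at the very end of the fingers, on their centre line; the grasp point (between the pads) lies 19 mm behind it; z points along the fingers, y is the line along which they close (so a half turn about z gives the same grasp; the last joint's range is limited). The gripper opens to 85 mm and grips with 20 to 120 N. Pads are 22 mm wide; open, the fingers measure 114 mm over their backs; the gripper's body (76 mm by 85 mm) begins 54 mm behind the grasp point. The pads swing forward as they close: fully open they stand 13 mm farther back than shut.
Start: joints at [0.981, 0.313, 1.498, -0, 1.331, -0.223], TCP at [188.294, 490.078, 231.294] pointing down, gripper open.
Joint ranges: [-2.94, 2.94], [-0.97, 2.17], [0.19, 2.56], [-1.23, 4.37], [0.02, 3.11], [-2.88, 2.88]. Speed limits (rad/s): [2.39, 2.39, 3.01, 3.14, 3.14, 3.14].

INTERFACE

Orientations are given as a unit quaternion [w, x, y, z].
In Python, from rig import * gives the robot as it stands. The module is installed in compiled form; this text tells all that it offers.
- The arm moves only by the shell command python3 -m crank 'ROWS' [FORCE]. ROWS is JSON, a list that holds one entry, the list of rows, each a list of 7 numbers: the shift along the tool's x, y, z in units of 25 mm (1.0 is 25 mm), then the turn, a rotation vector about the tool's x, y, z in units of 8 degrees (1.0 is 8 degrees), then the finger opening in mm, from 0 to 85.4. A call has exactly 8 rows; each row shifts and turns the commanded pose from where the row before left it, along the tool's axes as they then stand; what a row does not reach is not made up. A row lasts 1/10 s, in which the tool goes at most 50 mm and 8.59 degrees, less where a joint would pass 70% of its speed; a pose out of reach is approached as far as the arm can. A call is refused whole if a number of a shift passes 1 or a number of a turn 1, either way. A call with a gripper value outside its range is refused whole. The fingers move at their own pace and stop on an object; FORCE is the grip in N (left out, the last holds). Time passes only in rows, so rows that do not move let the fingers close, or fill a call up. It gives the time, the measured TCP pose, the force, the opening and the grip force at its end, in the units of the state.
- sense(): the state, without advancing time (a new reading comes with each control period).
- capture(name): name is "scene" or "top"; returns the picture (420x560x3 uint8, blue, green, red); there is no depth.
- camera_model(name): a dict with "fx", "fy", "cx", "cy" (pixels), "world_from_camera" (4x4, takes a point from camera to world coordinates). Camera axes: x right, y up, looking along -z (the intrinsics and any distortion apply to the point x, -y, -z); pixel columns grow to the right and rows downward; lengths in mm; the calibration is good to about 2 mm. A picture is of the moment at which its call begins. camera_model takes no time and is no camera call.
- finish_job(): hands the job in; it is judged then, once.
The state is a dict: "time_s": time; "joints": joint angles; "dq": joint speeds; "tau": joint torques, N m; "eef_pos": TCP position; "ee_rot": TCP orientation; "force": force on the tool from outside, world axes, zero at the start; "wrist_torque": the same for the moment, N m; "grip_width": opening from 0.0 (shut) to 1.0 (fully open); "grip_force": force on a finger pad.
Only numpy, scipy, OpenCV 4.12 (cv2) and the standard library are available. Lean on these libraries where they do the work, as an engineer would, in place of code of your own. Each camera call takes 0.05 s, during which the arm holds its last target. There are 200 camera calls.

## Working session

There is one attempt and no reset: what is moved stays moved. The work goes in short steps, Python scripts to look and compute and a shell command to move; the robot and the scene stay as the last step left them, time stands still between calls to the robot, and variables do not carry over. Pictures are saved under pics/ and viewed, at most 10 in all, crops included, and the job is handed in when it is done.

```bash
mkdir -p pics
python3 - <<'E'
from rig import *
import cv2,numpy as np
a=capture("scene");b=capture("top")
cv2.imwrite("pics/scene0.png",a);cv2.imwrite("pics/top0.png",b)
for n in("scene","top"):
    m=camera_model(n);print({k:(np.round(v,3).tolist()) for k,v in m.items()})
s=sense();print(s)
E
```

```text
{'fx': 503.017, 'fy': 503.017, 'cx': 276.939, 'cy': 211.013, 'world_from_camera': [[0.457, 0.56, -0.691, -336.467], [-0.889, 0.274, -0.366, -564.389], [-0.015, 0.782, 0.623, 914.111], [0.0, 0.0, 0.0, 1.0]]}
{'fx': 492.343, 'fy': 492.343, 'cx': 281.004, 'cy': 219.679, 'world_from_camera': [[0.017, 0.992, -0.123, 402.862], [-1.0, 0.016, -0.009, -94.772], [-0.007, 0.123, 0.992, 1412.898], [0.0, 0.0, 0.0, 1.0]]}
{'time_s': 0.1, 'joints': array([ 9.80580141e-01,  3.13395342e-01,  1.49835123e+00, -1.47037486e-05,
        1.33098599e+00, -2.23410675e-01]), 'dq': array([-0.00093591, -0.00198291, -0.00215641,  0.00020462, -0.0018251 ,
        0.00028086]), 'tau': array([ 3.39059596e-03, -4.12898433e+01, -2.60136920e+01, -5.79504581e-05,
        3.11575946e-03,  4.45804733e-05]), 'eef_pos': array([188.17611438, 489.87779416, 230.79535419]), 'ee_rot': array([-2.18965189e-04,  1.82374559e-01,  9.83228964e-01, -5.26265128e-04]), 'force': array([0.21133793, 0.43646088, 0.79531495]), 'wrist_torque': array([-0.05173698,  0.01495836, -0.02955719]), 'grip_force': 0.0, 'grip_width': 1.0005110827065238}
```

View pics/scene0.png

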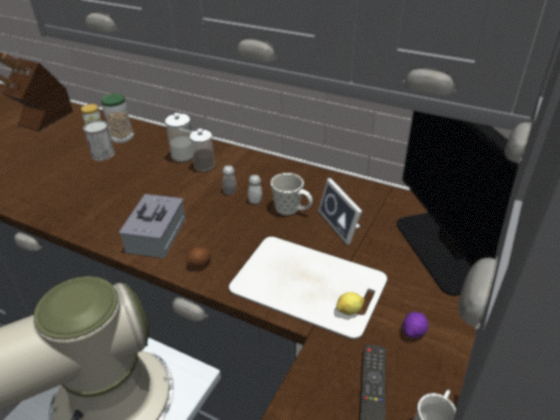

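View pics/top0.png

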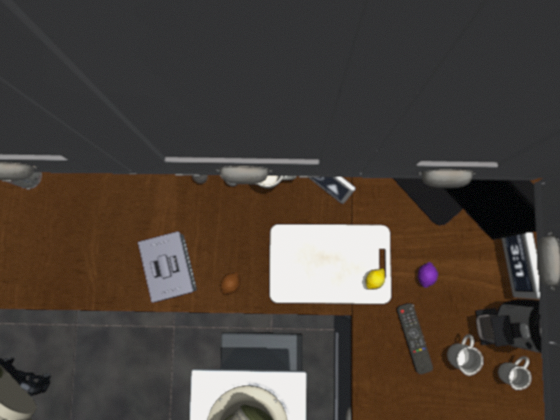

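The top view shows the box with its cover at about (166,266), the board at (330,264), and the yellow lemon at (375,279). The look-alikes are brown at (230,284) and purple at (428,274). The yellow one lying on the board fits the description, so I'll confirm it in an enlarged crop.

```bash
cat > h.py <<'E'
import numpy as np,cv2
from rig import *
def ray(n,u,v):
    m=camera_model(n);T=np.array(m["world_from_camera"])
    d=T[:3,:3]@np.array([(u-m["cx"])/m["fx"],-(v-m["cy"])/m["fy"],-1]);return T[:3,3],d
def atz(n,u,v,z):
    o,d=ray(n,u,v);return o+d*(z-o[2])/d[2]
def proj(n,p):
    m=camera_model(n);T=np.array(m["world_from_camera"]);c=T[:3,:3].T@(np.array(p)-T[:3,3])
    return np.array([m["cx"]-m["fx"]*c[0]/c[2],m["cy"]+m["fy"]*c[1]/c[2]])
E
python3 - <<'E'
from h import *
b=cv2.imread("pics/top0.png");a=cv2.imread("pics/scene0.png")
c1=cv2.resize(b[225:310,130:210],None,fx=5,fy=5,interpolation=cv2.INTER_CUBIC)
c2=cv2.resize(a[190:260,115:195],None,fx=5,fy=5,interpolation=cv2.INTER_CUBIC)
c3=cv2.resize(b[255:300,350:400],None,fx=3,fy=3,interpolation=cv2.INTER_CUBIC)
im=np.zeros((600,800,3),np.uint8);im[:425,:400]=c1;im[:350,400:]=c2;im[430:565,:150]=c3
c4=cv2.resize(a[280:325,330:380],None,fx=5,fy=5,interpolation=cv2.INTER_CUBIC);im[360:585,400:650]=c4
cv2.imwrite("pics/c1.png",im)
def blob(img,n,lo,hi,z):
    h=cv2.cvtColor(img,cv2.COLOR_BGR2HSV);m=cv2.inRange(h,lo,hi)
    k,l,st,ce=cv2.connectedComponentsWithStats(m)
    for i in range(1,k):
        if st[i,4]>60:
            p=np.argwhere(l==i)[:,::-1].astype(np.float32);r=cv2.minAreaRect(p);print(n,st[i],ce[i],r,atz(n,*ce[i],z))
            if n=="top": print([atz(n,*q,z).round(1) for q in cv2.boxPoints(r)])
for im_,n in((a,"scene"),(b,"top")):
    blob(im_,n,(20,150,80),(35,255,255),36)
print("board");blob(b[:, :400],"top",(0,0,170),(180,60,255),10)
print("box");blob(b[:320,100:220],"top",(100,10,70),(180,120,255),74)
E
```

```text
scene [339 298   9  13  72] [342.43055556 304.08333333] ((342.8000183105469, 304.1000061035156), (7.905693531036377, 11.700427055358887), 18.43494987487793) [ 401.2520554  -337.54211493   36.        ]
top [366 268  19  21 297] [375.23905724 278.32323232] ((375.0, 278.0), (20.0, 18.0), 90.0) [ 414.01919694 -346.33456515   36.        ]
[array([ 442.1, -320.9,   36. ]), array([ 442.9, -370.8,   36. ]), array([ 387.8, -370.4,   36. ]), array([ 387. , -320.6,   36. ])]
board
top [260 176  22  10 132] [270.02272727 180.70454545] ((270.5, 180.5), (9.0, 21.0), 90.0) [690.22504904 -48.15842176  10.        ]
[array([703.7, -18.8,  10. ]), array([704.6, -79.8,  10. ]), array([678.1, -80.2,  10. ]), array([677.1, -19.4,  10. ])]
top [337 177  18  13  76] [345.52631579 182.80263158] ((345.4024353027344, 182.62197875976562), (20.14641571044922, 3.904344320297241), 38.65980911254883) [ 687.48281844 -266.92557251   10.        ]
[array([ 701.7, -240.2,   10. ]), array([ 710.8, -247.3,   10. ]), array([ 674.4, -292.8,   10. ]), array([ 665.3, -285.8,   10. ])]
top [ 270  225  121   79 8808] [327.16564
[... 479 characters left out ...]
([ 159.1, -155.5,   10. ]), array([  29.1, -157. ,   10. ])]
top [  0 404  16  16 141] [  6.0070922  412.68085106] ((5.058823108673096, 412.7353210449219), (17.66435432434082, 9.775419235229492), 30.963756561279297) [ 30.0864573 664.5974846  10.       ]
[array([ 30.3, 695.1,  10. ]), array([ 52.7, 683.2,  10. ]), array([ 29.5, 639.3,  10. ]), array([  7.2, 651.3,  10. ])]
box
top [  38  232   57   70 2728] [ 65.91788856 266.38269795] ((65.94117736816406, 266.2647399902344), (62.57419204711914, 45.354156494140625), 75.96376037597656) [431.55449044 499.53730201  74.        ]
[array([498.1, 585.5,  74. ]), array([530.3, 466.8,  74. ]), array([366.5, 414.7,  74. ]), array([335.1, 531.6,  74. ])]
```

View pics/c1.png

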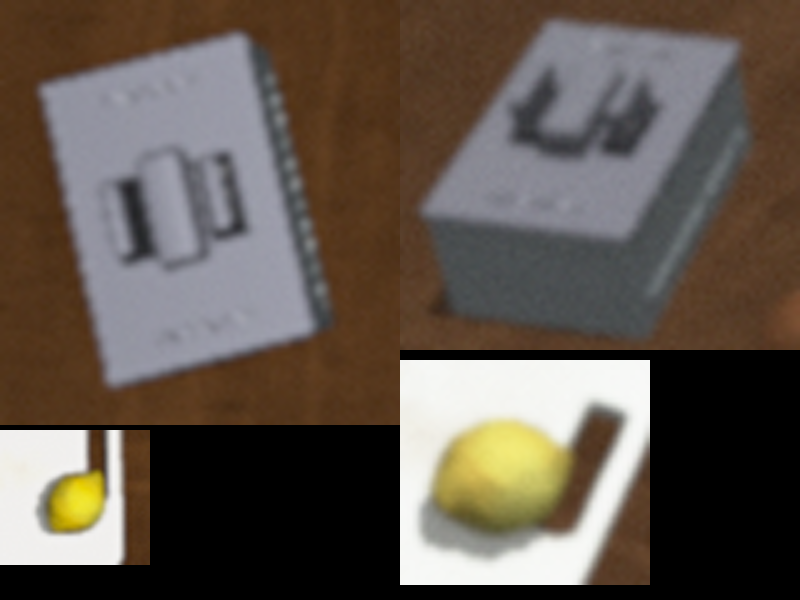

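```bash
cat >> h.py <<'E'
from scipy.optimize import least_squares
from scipy.spatial.transform import Rotation as R
def go(x,y,z,yaw):
    """target TCP, closing axis (tool y) at world angle yaw mod pi, pointing down -> turn first, then shift in turned axes"""
    s=sense();q=s["ee_rot"];r=R.from_quat([q[1],q[2],q[3],q[0]])
    best=None
    for k in(0,np.pi):
        t=yaw+k;Y=np.array([np.cos(t),np.sin(t),0]);Z=np.array([0,0,-1.]);M=R.from_matrix(np.c_[np.cross(Y,Z),Y,Z])
        rv=(r.inv()*M).as_rotvec(degrees=True)
        if best is None or abs(rv[2])<abs(best[0][2]):best=(rv,M)
    rv,M=best;d=np.array([x,y,z])-s["eef_pos"]
    print("pos",s["eef_pos"].round(1),"j6 %.2f"%s["joints"][5],"t %.1f"%s["time_s"],"turn/8deg",(rv/8).round(3),"shift after /25",(M.inv().apply(d)/25).round(3),"w %.3f gf %.1f F %s"%(s["grip_width"],s["grip_force"],s["force"].round(1)))
E
python3 - <<'E'
from h import *
f=lambda c,o,k:(np.array(c)+.5)/k-.5+np.array(o)
T=[f(c,(130,225),5) for c in((40,87),(245,33),(316,330),(108,388))]
S=[f((c[0]-400,c[1]),(115,190),5) for c in((422,212),(550,20),(742,42),(632,240))]
# world-order via top: +x+y, +x-y, -x-y, -x+y
for t in T: print(atz("top",*t,74).round(1))
for t in S: print("s",atz("scene",*t,74).round(1))
L=[(84,57),(84,-57),(-84,-57),(-84,57)]
def cor(p): 
    c,s=np.cos(p[2]),np.sin(p[2]);return [np.array([p[0]+c*x-s*y,p[1]+s*x+c*y,74]) for x,y in L]
So=sorted
order=[min(S,key=lambda q:np.hypot(*(atz("scene",*q,74)-atz("top",*t,74))[:2])) for t in T]
for use in("top","scene","both"):
    def res(p):
        C=cor(p);o=[]
        if use!="scene":o+=[proj("top",c)-t for c,t in zip(C,T)]
        if use!="top":o+=[proj("scene",c)-t for c,t in zip(C,order)]
        return np.concatenate(o)
    r=least_squares(res,[430,227,.2]);print(use,r.x.round(3),r.fun.round(1))
res=lambda p:np.r_[proj("top",p)-(374.8,278.6),proj("scene",p)-(349.8,302.6)]
r=least_squares(res,[414,-346,36]);print("lemon",r.x,r.fun)
a=r.x
# lemon axis from top mask
b=cv2.imread("pics/top0.png");m=cv2.inRange(cv2.cvtColor(b,cv2.COLOR_BGR2HSV),(18,110,60),(38,255,255))[255:300,350:400]
p=np.argwhere(m)[:,::-1]+(350,255);w=np.array([atz("top",*q,36)[:2] for q in p]);e,v=np.linalg.eigh(np.cov(w.T));print(w.mean(0),2*np.sqrt(e),np.arctan2(v[1],v[0]))
go(430,227,120,.2+np.pi/2)
E
```

```text
[501.1 307.9  74. ]
[532.6 197.1  74. ]
[372.4 151.9  74. ]
[339.6 262.7  74. ]
s [339.8 252.5  74. ]
s [500.6 299.2  74. ]
s [531.4 189.3  74. ]
s [370.1 141.9  74. ]
top [4.36447e+02 2.29912e+02 2.77000e-01] [ 0.1 -0.2 -0.3 -0.1 -0.1  0.4  0.3 -0.2]
scene [4.35511e+02 2.20693e+02 2.82000e-01] [ 0.   0.1  0.1 -0.1 -0.1 -0.2 -0.1  0.2]
both [4.37138e+02 2.26330e+02 2.80000e-01] [ 1.3 -0.3  0.9 -0.4  1.3  0.1  1.8 -0.4 -1.1 -0.8 -1.1 -0.9 -1.5 -1.2
 -1.4 -0.8]
lemon [ 414.63495749 -348.40074458   32.42065552] [ 0.94636255 -0.48047118 -0.86257617  0.12128158]
[ 413.65910455 -346.26435435] [23.19401843 33.48639193] [-2.30912196  2.40326702]
pos [188.2 489.9 230.8] j6 -0.22 t 0.1 turn/8deg [-7.000e-03 -4.000e-03 -4.059e+00] shift after /25 [ -7.391 -12.227   4.432] w 1.001 gf 0.0 F [0.2 0.4 0.8]
```

```bash
python3 -m crank '[[[0,0,0,0,0,-1,85],[0,0,0,0,0,-1,85],[0,0,0,0,0,-1,85],[0,0,0,0,0,-1,85],[-0.6,-1,0.2,0,0,0,85],[-0.6,-1,0.2,0,0,0,85],[-0.6,-1,0.2,0,0,0,85],[-0.6,-1,0.2,0,0,0,85]]]' 40; python3 -c "
from h import *
go(436,226,140,.28+np.pi/2)"
```

```text
time_s: 0.9
eef_pos: [266.7, 402.4, 210.9]
ee_rot: [-0.0, -0.096, 0.995, -0.0]
force: [1.1, 0.5, -0.7]
grip_width: 0.994
grip_force: 0.0
pos [266.7 402.4 210.9] j6 -1.02 t 0.9 turn/8deg [-0.002 -0.003 -0.63 ] shift after /25 [-4.557 -8.65   2.835] w 0.994 gf 0.0 F [ 1.1  0.5 -0.7]
```

```bash
python3 -m crank '[[[0,0,0,0,0,-0.63,85],[-0.65,-1,0.4,0,0,0,85],[-0.65,-1,0.4,0,0,0,85],[-0.65,-1,0.4,0,0,0,85],[-0.65,-1,0.4,0,0,0,85],[-0.65,-1,0.4,0,0,0,85],[-0.65,-1,0.4,0,0,0,85],[-0.65,-1,0.4,0,0,0,85]]]'; python3 -m crank '[[[0,-1,0,0,0,0,85],[0,-0.65,0,0,0,0,85],[0,0,0,0,0,0,85],[0,0,0,0,0,0,85],[0,0,0,0,0,0,85],[0,0,0,0,0,0,85],[0,0,0,0,0,0,85],[0,0,0,0,0,0,85]]]';python3 -c "
from h import *
go(436,226,140,.28+np.pi/2)
p=sense()['eef_pos']
a=capture('scene');b=capture('top');print(proj('scene',p),proj('top',p))
c=lambda i,x,y:cv2.resize(i[y:y+100,x:x+100],None,fx=4,fy=4,interpolation=cv2.INTER_CUBIC)
im=np.hstack([c(a,115,160),c(b,120,215)]);cv2.imwrite('pics/c2.png',im)"
```

```text
time_s: 1.7
eef_pos: [424.6, 265.6, 140.7]
ee_rot: [-0.0, -0.139, 0.99, -0.0]
force: [0.1, 0.6, -0.5]
grip_width: 0.998
grip_force: 0.0
time_s: 2.5
eef_pos: [435.1, 227.2, 141.3]
ee_rot: [-0.0, -0.14, 0.99, -0.0]
force: [-0.2, 0.5, -0.6]
grip_width: 1.0
grip_force: 0.0
pos [435.1 227.2 141.3] j6 -1.61 t 2.5 turn/8deg [ 0.    -0.001  0.002] shift after /25 [-0.021 -0.055  0.051] w 1.000 gf 0.0 F [-0.2  0.5 -0.6]
[145.84696566 193.56854078] [159.76160969 266.03708148]
```

View pics/c2.png

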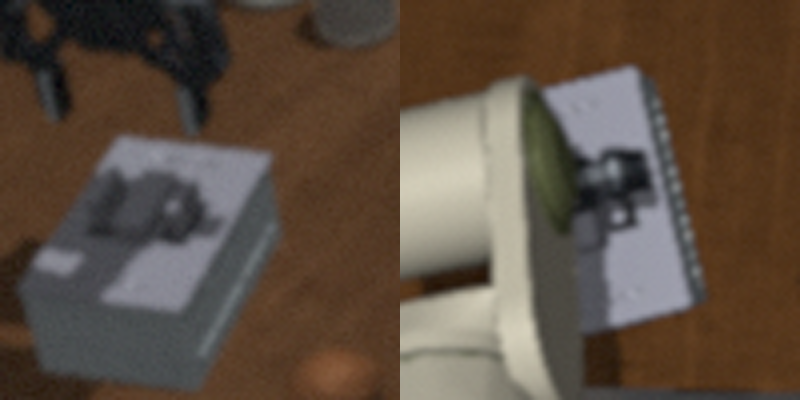

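```bash
python3 -c "
from h import *
p=sense()['eef_pos'];yw=.28+np.pi/2;Y=np.array([np.cos(yw),np.sin(yw),0])
for d in(-57,-42.7,42.7,57):
  for dz in (13,):
    q=p+Y*d+[0,0,dz];print(d,(4*(proj('scene',q)-(115,160))).round(),(4*(proj('top',q)-(120,215))+[400,0]).round())
"
```

```text
-57 [204. 127.] [641. 180.]
-42.7 [183. 125.] [619. 186.]
42.7 [ 58. 111.] [489. 221.]
57 [ 38. 109.] [467. 227.]
```

```bash
python3 -m crank '[[[0,-0.17,0.6,0,0,0,85],[0,0,0.6,0,0,0,85],[0,0,0.6,0,0,0,85],[0,0,0,0,0,0,85],[0,0,0,0,0,0,85],[0,0,0,0,0,0,85],[0,0,0,0,0,0,85],[0,0,0,0,0,0,85]]]';python3 -c "
from h import *
go(436,223,72,.28+np.pi/2)
a=capture('scene')
im=cv2.resize(a[170:250,105:200],None,fx=7,fy=7,interpolation=cv2.INTER_CUBIC);cv2.imwrite('pics/c3.png',cv2.convertScaleAbs(im,alpha=1.7,beta=10))
p=sense()['eef_pos'];yw=.28+np.pi/2;Y=np.array([np.cos(yw),np.sin(yw),0])
for d in(-57,-42.7,42.7,57):print(d,(7*(proj('scene',p+Y*d+[0,0,13])-(105,170))).round())
for y in (221,225):
  for d in (-32,32): print(y,d,(7*(proj('scene',[436-.28*d,y+.96*d,101])-(105,170))).round())
"
```

```text
time_s: 3.4
eef_pos: [436.6, 222.9, 96.8]
ee_rot: [0.0, -0.139, 0.99, 0.0]
force: [-0.0, -0.3, 0.9]
grip_width: 0.996
grip_force: 0.0
pos [436.6 222.9  96.8] j6 -1.62 t 3.4 turn/8deg [-0.001  0.006 -0.002] shift after /25 [0.023 0.012 0.99 ] w 0.996 gf 0.0 F [-0.  -0.3  0.9]
-57 [456. 250.]
-42.7 [420. 246.]
42.7 [206. 221.]
57 [171. 217.]
221 -32 [400. 263.]
221 32 [240. 245.]
225 -32 [391. 260.]
225 32 [231. 242.]
```

View pics/c3.png

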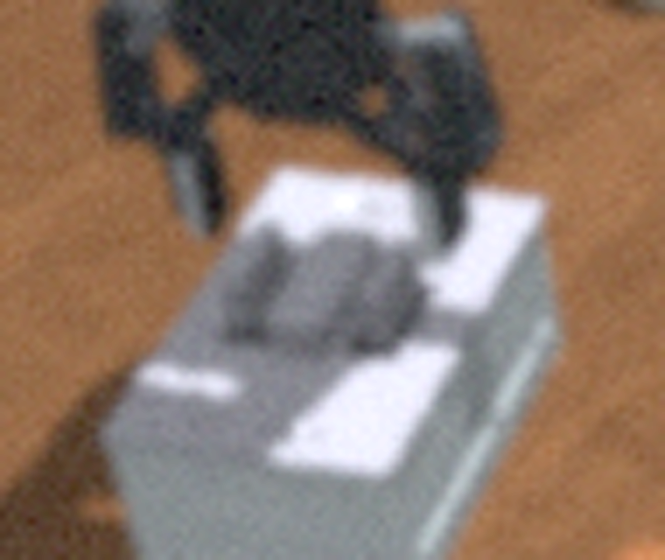

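The fingertips are at (203,232) and (432,248) in the crop, straddling the tabs (outer edges about 240 and 418). The tab centre is about 2–4 mm further to -y, so I'll nudge and descend.

```bash
python3 -m crank '[[[0,-0.1,0.25,0,0,0,85],[0,0,0.25,0,0,0,85],[0,0,0.25,0,0,0,85],[0,0,0.22,0,0,0,85],[0,0,0,0,0,0,85],[0,0,0,0,0,0,85],[0,0,0,0,0,0,85],[0,0,0,0,0,0,85]]]' 30
```

```text
time_s: 4.25
eef_pos: [437.3, 220.5, 72.3]
ee_rot: [0.0, -0.139, 0.99, 0.0]
force: [0.6, -0.2, 1.0]
grip_width: 0.99
grip_force: 0.0
```

```bash
python3 -m crank '[[[0,0,0,0,0,0,75],[0,0,0,0,0,0,70],[0,0,0,0,0,0,66],[0,0,0,0,0,0,62],[0,0,0,0,0,0,58],[0,0,0,0,0,0,54],[0,0,0,0,0,0,50],[0,0,0,0,0,0,44]]]' 30;python3 -m crank '[[[0,0,0,0,0,0,44],[0,0,0,0,0,0,42],[0,0,0,0,0,0,42],[0,0,0,0,0,0,42],[0,0,0,0,0,0,42],[0,0,0,0,0,0,42],[0,0,0,0,0,0,42],[0,0,0,0,0,0,42]]]' 30
```

```text
time_s: 5.05
eef_pos: [437.3, 222.6, 73.7]
ee_rot: [0.001, -0.139, 0.99, 0.002]
force: [-7.7, 13.6, 16.7]
grip_width: 0.571
grip_force: 29.4
time_s: 5.85
eef_pos: [437.3, 222.5, 73.7]
ee_rot: [0.001, -0.139, 0.99, 0.002]
force: [-7.5, 13.2, 16.6]
grip_width: 0.573
grip_force: 29.3
```

```bash
python3 -m crank '[[[0,0.06,-0.06,0,0,0,42],[0,0,-0.1,0,0,0,42],[0,0,-0.1,0,0,0,42],[0,0,-0.2,0,0,0,42],[0,0,-0.2,0,0,0,42],[0,0,-0.3,0,0,0,42],[0,0,-0.3,0,0,0,42],[0,0,0,0,0,0,42]]]' 40
```

```text
time_s: 6.65
eef_pos: [437.5, 221.8, 104.9]
ee_rot: [0.001, -0.139, 0.99, -0.0]
force: [-0.7, 0.2, -1.9]
grip_width: 0.561
grip_force: 42.2
```

```bash
python3 -m crank '[[[0,0,-0.4,0,0,0,42],[0,0,-0.5,0,0,0,42],[0,0,-0.5,0,0,0,42],[0,0,-0.5,0,0,0,42],[0,0,-0.4,0,0,0,42],[0,0,-0.2,0,0,0,42],[0,0,0,0,0,0,42],[0,0,0,0,0,0,42]]]' ;python3 -c "
from h import *
go(452,-165,150,.28+np.pi/2)
a=capture('scene');b=capture('top')
c=lambda i,x,y:cv2.resize(i[y:y+140,x:x+100],None,fx=4,fy=4,interpolation=cv2.INTER_CUBIC)
cv2.imwrite('pics/c4.png',np.hstack([c(a,105,130),c(b,120,200)]))"
```

```text
time_s: 7.45
eef_pos: [436.5, 221.8, 165.7]
ee_rot: [-0.0, -0.139, 0.99, -0.0]
force: [0.2, -0.6, -1.8]
grip_width: 0.563
grip_force: 42.2
pos [436.5 221.8 165.7] j6 -1.62 t 7.5 turn/8deg [-0.    -0.005 -0.002] shift after /25 [  3.68  -15.041   0.627] w 0.563 gf 42.2 F [ 0.2 -0.6 -1.8]
```

View pics/c4.png

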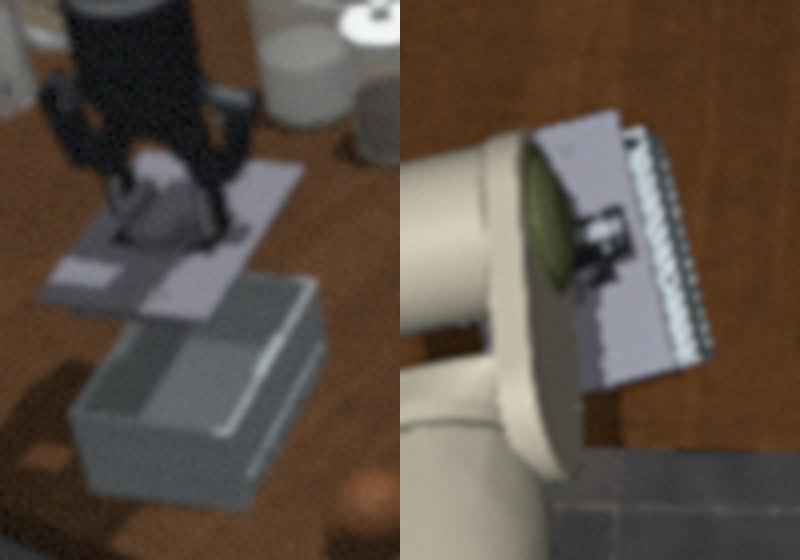

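The cover is held level, with its edge in crop from (40,298) to (300,165), and the box still stands in place at (200,390). Next I carry it across.

```bash
python3 -m crank '[[[0.1,-0.4,0,0,0,0,42],[0.2,-0.8,0,0,0,0,42],[0.25,-1,0,0,0,0,42],[0.25,-1,0,0,0,0,42],[0.25,-1,0,0,0,0,42],[0.25,-1,0,0,0,0,42],[0.25,-1,0,0,0,0,42],[0.25,-1,0,0,0,0,42]]]' ;python3 -m crank '[[[0.25,-1,0,0,0,0,42],[0.25,-1,0,0,0,0,42],[0.25,-1,0,0,0,0,42],[0.25,-1,0,0,0,0,42],[0.25,-1,0.2,0,0,0,42],[0.25,-1,0.2,0,0,0,42],[0.2,-0.8,0.2,0,0,0,42],[0.1,-0.4,0,0,0,0,42]]]';python3 -c "
from h import *
go(452,-165,28,.28+np.pi/2)"
```

```text
time_s: 8.35
eef_pos: [442.8, 34.8, 165.9]
ee_rot: [-0.0, -0.139, 0.99, -0.0]
force: [-0.1, 0.3, -1.8]
grip_width: 0.569
grip_force: 42.2
time_s: 9.15
eef_pos: [448.9, -150.6, 150.3]
ee_rot: [-0.001, -0.139, 0.99, 0.0]
force: [0.4, 0.5, -1.1]
grip_width: 0.566
grip_force: 42.2
pos [ 448.9 -150.6  150.3] j6 -2.42 t 9.2 turn/8deg [ 0.007 -0.008 -0.015] shift after /25 [ 0.038 -0.587  4.893] w 0.566 gf 42.2 F [ 0.4  0.5 -1.1]
```

```bash
python3 -m crank '[[[0.04,-0.3,0.5,0,0,0,42],[0,-0.29,0.8,0,0,0,42],[0,0,0.8,0,0,0,42],[0,0,0.8,0,0,0,42],[0,0,0.8,0,0,0,42],[0,0,0.5,0,0,0,42],[0,0,0.2,0,0,0,42],[0,0,0,0,0,0,42]]]' ;python3 -m crank '[[[0,0,0.1,0,0,0,42],[0,0,0.1,0,0,0,42],[0,0,0.08,0,0,0,42],[0,0,0.08,0,0,0,42],[0,0,0.04,0,0,0,42],[0,0,0.04,0,0,0,42],[0,0,0,0,0,0,42],[0,0,0,0,0,0,42]]]'
```

```text
time_s: 9.95
eef_pos: [452.4, -163.0, 40.5]
ee_rot: [-0.0, -0.14, 0.99, 0.0]
force: [-0.6, -0.5, -1.1]
grip_width: 0.564
grip_force: 42.2
time_s: 10.75
eef_pos: [452.7, -163.5, 30.1]
ee_rot: [0.0, -0.139, 0.99, -0.0]
force: [-0.2, 0.6, -2.6]
grip_width: 0.566
grip_force: 42.2
```

```bash
python3 -m crank '[[[0,0,0.04,0,0,0,42],[0,0,0.04,0,0,0,42],[0,0,0.04,0,0,0,42],[0,0,0.04,0,0,0,42],[0,0,0,0,0,0,42],[0,0,0,0,0,0,42],[0,0,0,0,0,0,42],[0,0,0,0,0,0,42]]]'
```

```text
time_s: 11.55
eef_pos: [452.8, -163.6, 27.4]
ee_rot: [0.0, -0.139, 0.99, -0.0]
force: [-6.0, 2.1, 18.6]
grip_width: 0.571
grip_force: 44.1
```

On the board (18 N up). Now I release gently and rise.

```bash
python3 -m crank '[[[0,0,-0.05,0,0,0,46],[0,0,0,0,0,0,54],[0,0,0,0,0,0,62],[0,0,0,0,0,0,70],[0,0,0,0,0,0,78],[0,0,0,0,0,0,85],[0,0,0,0,0,0,85],[0,0,0,0,0,0,85]]]';python3 -m crank '[[[0,0,-0.3,0,0,0,85],[0,0,-0.5,0,0,0,85],[0,0,-1,0,0,0,85],[0,0,-1,0,0,0,85],[0,0,-1,0,0,0,85],[0,0,-1,0,0,0,85],[0,0,0,0,0,0,85],[0,0,0,0,0,0,85]]]';python3 -c "
from h import *
go(414,-346,130,-.74)
go(414,-346,130,-.74+np.pi/2)
a=capture('scene');b=capture('top')
c=lambda i,x,y:cv2.resize(i[y:y+140,x:x+180],None,fx=4,fy=4,interpolation=cv2.INTER_CUBIC)[:, :720]
i1=cv2.resize(a[200:345,200:400],None,fx=4,fy=4);i2=cv2.resize(b[215:310,230:430],None,fx=4,fy=4)
cv2.imwrite('pics/c5.png',cv2.resize(np.vstack([i1,i2]),None,fx=.62,fy=.62))"
```

```text
time_s: 12.35
eef_pos: [452.7, -163.5, 27.3]
ee_rot: [0.0, -0.139, 0.99, -0.0]
force: [-0.3, -0.1, 0.1]
grip_width: 0.996
grip_force: 0.0
time_s: 13.15
eef_pos: [452.7, -163.5, 148.0]
ee_rot: [0.001, -0.139, 0.99, -0.0]
force: [0.1, -0.1, -0.6]
grip_width: 0.997
grip_force: 0.0
pos [ 452.7 -163.5  148. ] j6 -2.44 t 13.2 turn/8deg [-0.009  0.004 -3.947] shift after /25 [ 6.437 -3.779  0.721] w 0.997 gf 0.0 F [ 0.1 -0.1 -0.6]
pos [ 452.7 -163.5  148. ] j6 -2.44 t 13.2 turn/8deg [-4.000e-03  1.000e-02  7.303e+00] shift after /25 [-3.779 -6.437  0.721] w 0.997 gf 0.0 F [ 0.1 -0.1 -0.6]
```

View pics/c5.png

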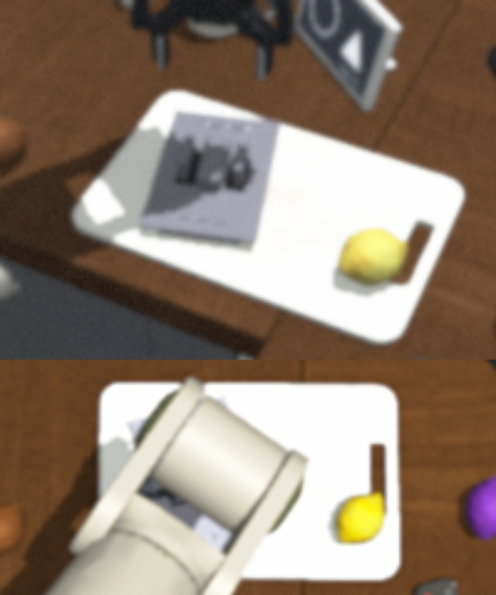

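Cover lies flat on the board (scene crop about (210,178)), clear of the yellow lemon at (372,256). Next, the lemon.

```bash
python3 -m crank '[[[0,0,0,0,0,0.9,85],[0,0,0,0,0,0.9,85],[0,0,0,0,0,0.9,85],[0,0,0,0,0,0.9,85],[0,0,0,0,0,0.9,85],[0,0,0,0,0,0.9,85],[0,0,0,0,0,0.95,85],[0,0,0,0,0,0.95,85]]]';python3 -m crank '[[[-0.5,-0.8,0,0,0,0,85],[-0.5,-0.8,0,0,0,0,85],[-0.5,-0.8,0,0,0,0,85],[-0.5,-0.8,0,0,0,0,85],[-0.5,-0.8,0,0,0,0,85],[-0.5,-0.8,0,0,0,0,85],[-0.5,-0.8,0,0,0,0,85],[-0.3,-0.8,0,0,0,0,85]]]';python3 -c "
from h import *
go(414,-347,12,-.74+np.pi/2)"
```

```text
time_s: 14.05
eef_pos: [452.3, -163.2, 146.5]
ee_rot: [-0.001, 0.364, 0.931, 0.0]
force: [0.2, -0.0, -0.9]
grip_width: 0.994
grip_force: 0.0
time_s: 14.85
eef_pos: [414.6, -346.5, 146.3]
ee_rot: [-0.001, 0.361, 0.932, 0.0]
force: [-0.1, -1.3, 0.2]
grip_width: 0.994
grip_force: 0.0
pos [ 414.6 -346.5  146.3] j6 -1.74 t 14.8 turn/8deg [ 0.002 -0.012  0.002] shift after /25 [ 4.000e-03 -3.200e-02  5.372e+00] w 0.994 gf 0.0 F [-0.1 -1.3  0.2]
```

```bash
python3 -m crank '[[[0,-0.03,0.6,0,0,0,85],[0,0,0.9,0,0,0,85],[0,0,0.9,0,0,0,85],[0,0,0.9,0,0,0,85],[0,0,0.8,0,0,0,85],[0,0,0.6,0,0,0,85],[0,0,0.4,0,0,0,85],[0,0,0.2,0,0,0,85]]]';python3 -m crank '[[[0,0,0.07,0,0,0,85],[0,0,0,0,0,0,75],[0,0,0,0,0,0,65],[0,0,0,0,0,0,58],[0,0,0,0,0,0,52],[0,0,0,0,0,0,46],[0,0,0,0,0,0,40],[0,0,0,0,0,0,35]]]' 25;python3 -m crank '[[[0,0,0,0,0,0,35],[0,0,0,0,0,0,35],[0,0,0,0,0,0,35],[0,0,-0.2,0,0,0,35],[0,0,-0.4,0,0,0,35],[0,0,-0.6,0,0,0,35],[0,0,-0.4,0,0,0,35],[0,0,0,0,0,0,35]]]' 25
```

```text
time_s: 15.65
eef_pos: [414.1, -345.8, 13.6]
ee_rot: [-0.001, 0.361, 0.932, 0.001]
force: [-0.9, -0.6, 0.1]
grip_width: 0.995
grip_force: 0.0
time_s: 16.45
eef_pos: [414.7, -346.7, 13.9]
ee_rot: [0.0, 0.361, 0.932, -0.0]
force: [-2.4, 0.3, 6.4]
grip_width: 0.596
grip_force: 25.0
time_s: 17.25
eef_pos: [415.1, -346.8, 54.6]
ee_rot: [0.001, 0.361, 0.932, -0.001]
force: [0.9, 0.5, -1.8]
grip_width: 0.592
grip_force: 26.3
```

```bash
python3 -m crank '[[[0,0,-0.6,0,0,0,35],[0,0,-0.9,0,0,0,35],[0,0,-0.9,0,0,0,35],[0,0,-0.9,0,0,0,35],[0,0,-0.9,0,0,0,35],[0,0,-0.6,0,0,0,35],[0,0,0,0,0,0,35],[0,0,0,0,0,0,35]]]';python3 -c "
from h import *
go(437,222,170,.28)"
```

```text
time_s: 18.05
eef_pos: [414.3, -345.9, 172.1]
ee_rot: [-0.0, 0.361, 0.932, 0.0]
force: [0.0, -0.4, -1.3]
grip_width: 0.594
grip_force: 26.4
pos [ 414.3 -345.9  172.1] j6 -1.74 t 18.1 turn/8deg [-1.000e-03 -8.000e-03  3.947e+00] shift after /25 [21.582  7.15   0.085] w 0.594 gf 26.4 F [ 0.  -0.4 -1.3]
```

```bash
python3 -m crank '[[[0,0,0,0,0,0.98,35],[0,0,0,0,0,0.99,35],[0,0,0,0,0,0.99,35],[0,0,0,0,0,0.99,35],[0.4,0.13,0,0,0,0,35],[0.7,0.23,0,0,0,0,35],[1,0.33,0,0,0,0,35],[1,0.33,0,0,0,0,35]]]';python3 -m crank '[[[1,0.33,0,0,0,0,35],[1,0.33,0,0,0,0,35],[1,0.33,0,0,0,0,35],[1,0.33,0,0,0,0,35],[1,0.33,0,0,0,0,35],[1,0.33,0,0,0,0,35],[1,0.33,0,0,0,0,35],[1,0.33,0,0,0,0,35]]]';python3 -m crank '[[[1,0.33,0,0,0,0,35],[1,0.33,0,0,0,0,35],[1,0.33,0,0,0,0,35],[1,0.33,0,0,0,0,35],[1,0.33,0,0,0,0,35],[1,0.33,0,0,0,0,35],[1,0.33,0,0,0,0,35],[1,0.33,0,0,0,0,35]]]';python3 -c "
from h import *
go(437,222,170,.28)"
```

```text
time_s: 18.85
eef_pos: [417.2, -262.9, 172.0]
ee_rot: [-0.001, 0.6, 0.8, 0.0]
force: [0.8, -0.4, -0.2]
grip_width: 0.588
grip_force: 26.4
time_s: 19.65
eef_pos: [425.1, -52.5, 172.3]
ee_rot: [-0.001, 0.6, 0.8, -0.0]
force: [-0.0, 0.1, -0.5]
grip_width: 0.598
grip_force: 26.4
time_s: 20.45
eef_pos: [433.1, 157.6, 172.3]
ee_rot: [-0.001, 0.6, 0.8, -0.0]
force: [0.6, 0.6, -0.6]
grip_width: 0.589
grip_force: 26.4
pos [433.1 157.6 172.3] j6 -0.19 t 20.4 turn/8deg [-0.01  -0.003  0.03 ] shift after /25 [2.431 0.863 0.09 ] w 0.589 gf 26.4 F [ 0.6  0.6 -0.6]
```

```bash
python3 -m crank '[[[0.9,0.3,0,0,0,0,35],[0.8,0.3,0,0,0,0,35],[0.5,0.2,0,0,0,0,35],[0.2,0.06,0,0,0,0,35],[0,0,0,0,0,0,35],[0,0,0,0,0,0,35],[0,0,0,0,0,0,35],[0,0,0,0,0,0,35]]]';python3 -c "
from h import *
go(437,222,10,.28)
a=capture('scene')
cv2.imwrite('pics/c6.png',cv2.resize(a[110:270,100:240],None,fx=3.7,fy=3.7,interpolation=cv2.INTER_CUBIC))"
```

```text
time_s: 21.25
eef_pos: [438.3, 219.2, 173.1]
ee_rot: [0.0, 0.602, 0.799, -0.0]
force: [-0.4, -0.2, -0.9]
grip_width: 0.593
grip_force: 26.4
pos [438.3 219.2 173.1] j6 -0.05 t 21.2 turn/8deg [ 0.     0.001 -0.007] shift after /25 [ 0.12  -0.02   6.524] w 0.593 gf 26.4 F [-0.4 -0.2 -0.9]
```

View pics/c6.png

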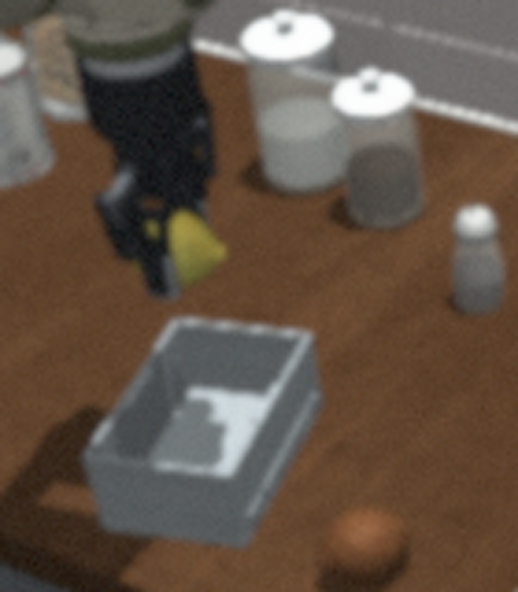

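The lemon is held above the box: lemon at (195,245), box opening at (200,395). Now I lower it.

```bash
python3 -m crank '[[[0.1,0,0.4,0,0,0,35],[0,0,0.6,0,0,0,35],[0,0,0.6,0,0,0,35],[0,0,0.6,0,0,0,35],[0,0,0.6,0,0,0,35],[0,0,0.4,0,0,0,35],[0,0,0.3,0,0,0,35],[0,0,0,0,0,0,35]]]';python3 -m crank '[[[0,0,0.3,0,0,0,35],[0,0,0.3,0,0,0,35],[0,0,0.3,0,0,0,35],[0,0,0.3,0,0,0,35],[0,0,0.3,0,0,0,35],[0,0,0.2,0,0,0,35],[0,0,0.2,0,0,0,35],[0,0,0,0,0,0,35]]]'
```

```text
time_s: 22.1
eef_pos: [437.1, 222.1, 84.7]
ee_rot: [-0.0, 0.602, 0.799, -0.001]
force: [0.0, 0.4, 0.5]
grip_width: 0.595
grip_force: 26.4
time_s: 22.9
eef_pos: [437.2, 222.1, 37.4]
ee_rot: [-0.0, 0.602, 0.799, -0.0]
force: [0.6, -0.5, -0.2]
grip_width: 0.593
grip_force: 26.4
```

```bash
python3 -m crank '[[[0,0,0.25,0,0,0,35],[0,0,0.25,0,0,0,35],[0,0,0.2,0,0,0,35],[0,0,0.15,0,0,0,35],[0,0,0.1,0,0,0,35],[0,0,0.06,0,0,0,35],[0,0,0,0,0,0,35],[0,0,0,0,0,0,35]]]'
```

```text
time_s: 23.7
eef_pos: [437.6, 222.2, 12.9]
ee_rot: [0.0, 0.602, 0.799, 0.0]
force: [0.0, -0.8, -0.6]
grip_width: 0.594
grip_force: 26.4
```

```bash
python3 -m crank '[[[0,0,0.06,0,0,0,35],[0,0,0.06,0,0,0,35],[0,0,0,0,0,0,48],[0,0,0,0,0,0,52],[0,0,0,0,0,0,56],[0,0,0,0,0,0,62],[0,0,0,0,0,0,70],[0,0,0,0,0,0,74]]]';python3 -m crank '[[[0,0,0,0,0,0,74],[0,0,-0.4,0,0,0,74],[0,0,-0.7,0,0,0,74],[0,0,-1,0,0,0,74],[0,0,-1,0,0,0,74],[0,0,-1,0,0,0,74],[0,0,-1,0,0,0,74],[0,0,-1,0,0,0,74]]]';python3 -m crank '[[[0,0,-0.5,0,0,0,74],[0,0,0,0,0,0,74],[0,0,0,0,0,0,74],[0,0,0,0,0,0,74],[0,0,0,0,0,0,74],[0,0,0,0,0,0,74],[0,0,0,0,0,0,74],[0,0,0,0,0,0,74]]]';python3 -c "
from h import *
a=capture('scene')
cv2.imwrite('pics/c7.png',cv2.resize(a[110:340,100:400],None,fx=2.6,fy=2.6,interpolation=cv2.INTER_CUBIC))"
```

```text
time_s: 24.5
eef_pos: [437.6, 222.2, 9.8]
ee_rot: [0.0, 0.602, 0.799, 0.0]
force: [0.4, -0.2, 0.3]
grip_width: 0.865
grip_force: 0.0
time_s: 25.3
eef_pos: [437.3, 222.2, 164.1]
ee_rot: [0.0, 0.602, 0.799, 0.0]
force: [0.4, -0.0, 0.2]
grip_width: 0.868
grip_force: 0.0
time_s: 26.1
eef_pos: [437.5, 222.2, 174.7]
ee_rot: [-0.0, 0.602, 0.799, -0.0]
force: [-0.6, 0.4, 0.2]
grip_width: 0.867
grip_force: 0.0
```

View pics/c7.png

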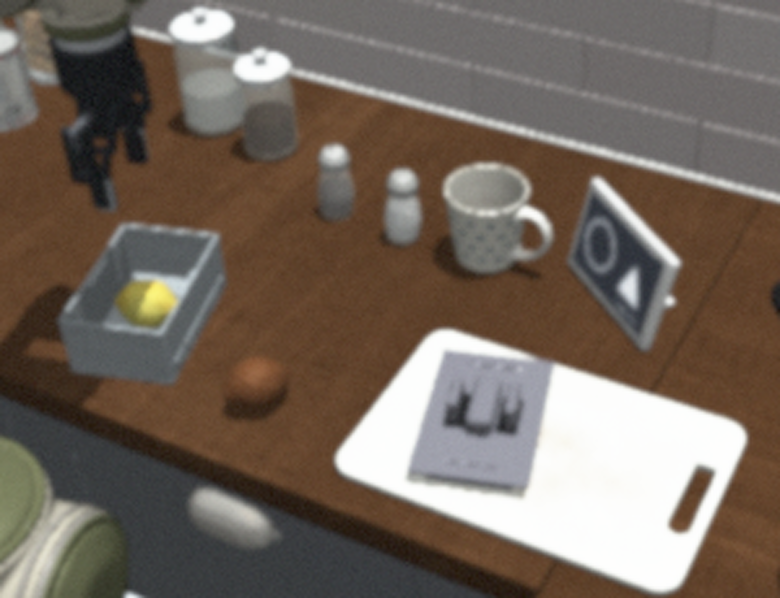

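The lemon lies in the box at (148,302), the cover is flat on the board at (480,420), and the mug and shakers are undisturbed.

```bash
python3 -c "
from rig import *
print(finish_job())"
```

```text
the job is handed in; nothing more can be done
None
```

Handed in at about 26 s: in the last picture the cover lies flat on the board, the lemon is in the box, and the mug and shakers are where they stood; the rig reported no verdict.

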